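# Load the pellet magazine of a sample changer

## Robot

A 7-joint arm with a two-finger parallel gripper is mounted at the origin on a cart in front of the work surface, level with it; the furniture and walls round the work are solid. World frame = base frame: x ahead of the robot, y to its left, z up, the work surface at z = 0. Lengths are in m, angles in rad, forces in N, time in s.
With the tool pointing down it reaches from about 0.4 to 0.85 m from the base axis. Payload 10.4 kg.
Tool frame: the origin (TCP) lies at the very end of the fingers, on their centre line; the grasp point (between the pads) lies r.tcp_to_grasp behind it (r.tcp_to_grasp is the distance from the TCP to the grasp point, in m); z points along the fingers, y is the line along which they close (so a half turn about z gives the same grasp; the last joint's range is limited). The gripper opens to 87 mm and grips with 3 to 60 N. Pads are 19 mm wide; open, the fingers measure 117 mm over their backs; the gripper's body (75 mm by 190 mm) begins 51 mm behind the grasp point.
Start: joints at [1.251, 0.332, -0.065, 1.46, 0.022, 1.35, -0.088], TCP at [0.183, -0.598, 0.223] pointing down, gripper open.
Joint ranges: [-2.6, 2.6], [-0.5, 2.12], [-1.47, 1.34], [0.16, 2.42], [-1.27, 4.41], [0.06, 2.06], [-2.6, 2.6]. Speed limits (rad/s): [2.22, 2.22, 2.79, 2.79, 3.14, 3.14, 3.14].

## Interface

Orientations are given as a unit quaternion [x, y, z, w].
In Python, from bench import monitor, cams, ticket, r gives the robot as it stands.
- The arm moves only by the shell command python3 -m crank 'ROWS' [OPENING] [FORCE]. ROWS is a JSON object whose one key "steps" holds a list of rows, each a list of 2 entries, a list of its own where there are three numbers: the shift along the world's x, y, z in units of 25 mm (1.0 is 25 mm), then the turn, a rotation vector about the world's x, y, z in units of 5 degrees (1.0 is 5 degrees). In form: {"steps": [[[x, y, z], [ax, ay, az]], ...]}. A call has 1 to 10 rows; each row shifts and turns the commanded pose from where the row before left it; what a row does not reach is not made up. A row lasts 1/12 s, in which the tool goes at most 41.7 mm and 7.16 degrees, less where a joint would pass 70% of its speed; a pose out of reach is approached as far as the arm can. A call is refused whole if a number of a shift passes 1 or a number of a turn 1, either way. A call with a gripper value outside its range is refused whole. OPENING is the finger opening in mm, from 0 to 87, set as the call begins (- or left out, the last holds). The fingers move at their own pace and stop on an object; FORCE is the grip in N (left out, the last holds). Time passes only in rows, so rows that do not move let the fingers close. It gives the time, the measured TCP pose, the force, the opening and the grip force at its end, in the units of the state.
- monitor.read_state(): the state, without advancing time (a new reading comes with each control period).
- cams.camera(name): name is "side" or "top" or "wrist"; returns a dict with "pixels" (384x512x3 uint8, blue, green, red), "z_map" (384x512 float32, m along the optical axis (not along the pixel's ray), 0 where there is no reading), "vfov" (degrees; the focal length in pixels is half the picture's height over the tangent of half this angle, whatever the lens; pixels are square), "cx", "cy" (the principal point, pixels), "k1" (the pictures are not rectified: a ray, as slopes to the right and down, at radius r is drawn at 1 + k1 r^2 times it, then the intrinsics apply), "T" (4x4, takes a point from camera to world coordinates). Camera axes: x right, y up, looking along -z (the intrinsics and any distortion apply to the point x, -y, -z); pixel columns grow to the right and rows downward; lengths in m; the calibration is good to about 2 mm. A picture is of the moment at which its call begins.
- ticket.close_job(): hands the job in; it is judged then, once.
The state is a dict: "time": time; "joint_positions": joint angles; "joint_vel": joint speeds; "joint_torque": joint torques, N m; "ee_pos": TCP position; "eef_rot": TCP orientation; "ft_force": force on the tool from outside, world axes, zero at the start; "torque": the same for the moment, N m; "width": finger opening in m; "grip_force": force on a finger pad.
Only numpy, scipy, OpenCV 4.12 (cv2) and the standard library are available. Lean on these libraries where they do the work, as an engineer would, in place of code of your own. Each camera call takes 0.05 s, during which the arm holds its last target. There are 200 camera calls.

## Task

Load the sample magazine for the measuring run: slide the three steel-ringed powder pellets one at a time through the sprung gate into the lane - the white one first, as it is the blank, then the red, then the grey - and push them up until they stand in a closed row against the stop and the gate has sprung shut behind the last. Push them by their steel rims with the fingertips: never lift or tip a pellet, keep off the powder faces, and leave the other things on the bench where they are.

Things in the scene. Friction and masses are not known exactly. Their poses are not given: they have to be found in the camera images.
- magazine: Fixed steel feed tray; deck top 6 mm above the worktop. Origin on the worktop under the middle of the lane's mouth; x runs along the lane to its blue end stop, y to the left of that, z up. Lane: x 0 to 152, y -22 to +22 mm, one pellet wide. Aluminium fences stand 12 mm above the deck; the straight one at y = +22 mm runs along the whole tray (x -200 to 152 mm).
- table_mid (a point): Middle of the loading table at deck height (magazine frame x -120, y -60, z 6 mm). The table spans x -200 to 0, y -150 to +22 mm; it is open (no fence) at x = -200. Its fences: the straight one at y = +22, one at y = -150, and a slanting one from (0, -27) to (-70, -140) mm that funnels to the lane's mouth.
- lane_stop (a point): Middle of the end stop's black rubber face at deck height (magazine frame x 152, y 0, z 6 mm). The stop is 17 mm high above the deck. The first pellet is home with its centre 20 mm before this point, the next 60 mm, the last 100 mm.
- gate (a joint): Brass gate blade across the lane's mouth, 10 mm high, 27 mm long. 0 = shut across the lane, grows to 1.52 rad as it swings down the lane (+x) and folds beside it. A very weak spring (under 0.4 N at its tip) shuts it; a pellet or finger pushed down the lane swings it aside. It shuts behind a pellet whose centre is 40 mm or more past the hinge line, once nothing else is in its way.
- gate_hinge (a point): The gate's upright hinge pin at deck height (magazine frame x 0, y -24.5, z 6 mm), just outside the lane; it stands 15 mm above the deck.
- white_ring: White pellet: upright steel ring 40 mm across and 16 mm high, 67 g (varies), filled with a white pressed-powder disc 32 mm across that is flush with the ring's top. Origin at the centre of its underside, z up; starts standing on the loading table.
- red_ring: Red pellet: upright steel ring 40 mm across and 16 mm high, 67 g (varies), filled with a rust-red pressed-powder disc 32 mm across that is flush with the ring's top. Origin at the centre of its underside, z up; starts standing on the loading table.
- grey_ring: Grey pellet: upright steel ring 40 mm across and 16 mm high, 67 g (varies), filled with a dark grey pressed-powder disc 32 mm across that is flush with the ring's top. Origin at the centre of its underside, z up; starts standing on the loading table.
- white_powder: Powder disc of the white pellet (fixed in its ring; same origin as the ring). Its top face must not be touched.
- red_powder: Powder disc of the red pellet, likewise.
- grey_powder: Powder disc of the grey pellet, likewise.
- beaker: Small glass beaker, 44 mm wide, 56 mm high, to be left alone. Origin at the centre of its underside.
- marker: Green-capped white marker pen lying on the bench, 135 mm long, 17 mm thick, to be left alone. Origin at the middle of its underside.
- stopper: Red rubber stopper, 34 mm wide, 30 mm high, to be left alone. Origin at the centre of its underside.
- dish: Glass petri dish with lid, 88 mm wide, 18 mm high, to be left alone. Origin at the centre of its underside.
There are look-alikes about, which are no part of the job. What is shaped like the white_ring but purple is not meant.

How it is judged:
By the outcome, as a careful person would: the job done as asked, in the order asked, and still so for the second after the job is handed in, with the robot touching nothing.
It also fails if it takes over 69 s, if anything falls off the work surface, if the arm or the gripper's body presses on something with over 40 N, if the wrist force passes 120 N, or if a joint passes its speed limit or range.

## Working session

There is one attempt and no reset: what is moved stays moved. The work goes in short steps, Python scripts to look and compute and a shell command to move; the robot and the scene stay as the last step left them, time stands still between calls to the robot, and variables do not carry over. Pictures are saved under pics/ and viewed, at most 10 in all, crops included, and the job is handed in when it is done.

```bash
ls; mkdir -p pics
cat > h.py <<'E'
import numpy as np, cv2
from bench import monitor, cams, ticket, r
def ray(c,u,v):
    f=192/np.tan(np.radians(c["vfov"])/2)
    d=np.array([(u-c["cx"])/f,(v-c["cy"])/f]); s=d.copy()
    for _ in range(20): s=d/(1+c["k1"]*(s@s))
    T=np.array(c["T"]); return T[:3,3],T[:3,:3]@np.array([s[0],-s[1],-1.]),
def onz(c,u,v,z):
    o,d=ray(c,u,v); return o+d*(z-o[2])/d[2]
def dep(c,u,v):
    o,d=ray(c,u,v); return o+d*c["z_map"][int(round(v)),int(round(u))]
def proj(c,p):
    f=192/np.tan(np.radians(c["vfov"])/2);T=np.array(c["T"])
    q=T[:3,:3].T@(np.array(p)-T[:3,3]); s=np.array([q[0],-q[1]])/-q[2]
    s=s*(1+c["k1"]*(s@s)); return s*f+[c["cx"],c["cy"]]
def snap(n,fn):
    c=cams.camera(n); cv2.imwrite(fn,c["pixels"]); np.save(fn[:-4]+'.npy',c,allow_pickle=True); return c
def load(fn): return np.load(fn[:-4]+'.npy',allow_pickle=True).item()
E
python3 - <<'E'
from h import *
a=snap("top","pics/top0.png");b=snap("side","pics/side0.png")
for c in(a,b):print(c["vfov"],c["k1"],np.round(c["T"],3).tolist())
cv2.imwrite("pics/top0b.png",cv2.resize(a["pixels"],(800,600),interpolation=cv2.INTER_CUBIC))
cv2.imwrite("pics/side0b.png",cv2.resize(b["pixels"],(800,600),interpolation=cv2.INTER_CUBIC))
print(monitor.read_state(), r.tcp_to_grasp)
E
```

```text
pics
50.70975412418128 -0.04642692856732111 [[-0.023, 0.995, -0.101, 0.421], [-1.0, -0.022, 0.015, 0.114], [0.012, 0.101, 0.995, 1.193], [0.0, 0.0, 0.0, 1.0]]
45.830985621045876 -0.04106772534750639 [[-0.889, 0.301, -0.345, 0.152], [-0.458, -0.612, 0.645, 0.831], [-0.017, 0.731, 0.682, 0.81], [0.0, 0.0, 0.0, 1.0]]
{'time': 0.1, 'joint_positions': array([ 1.25137593,  0.33283416, -0.06470114,  1.4608558 ,  0.0215819 ,
        1.34991056, -0.08851387]), 'joint_vel': array([ 0.00051761, -0.00142196,  0.00022429, -0.00156928, -0.00060715,
        0.00155337, -0.00090223]), 'joint_torque': array([ 2.64235219e-03, -6.24546862e+01,  2.54503376e-02, -3.90715563e+01,
       -6.13268930e-02,  3.65652528e-02,  6.39012342e-05]), 'ee_pos': array([ 0.18270053, -0.59733199,  0.22181831]), 'eef_rot': array([ 9.89007013e-01,  1.47867157e-01, -1.17458829e-04, -6.46074898e-04]), 'ft_force': array([ 0.17528159, -0.72803403,  0.23466845]), 'torque': array([ 0.03922319, -0.02017183, -0.01425316]), 'grip_force': 0.0, 'width': 0.0870757416709054} 0.0187
```

View pics/top0b.png

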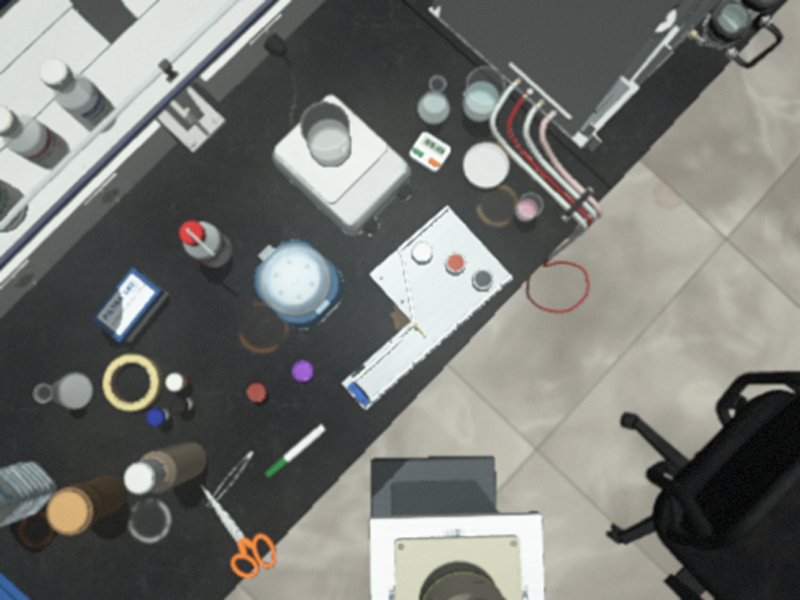

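View pics/side0b.png

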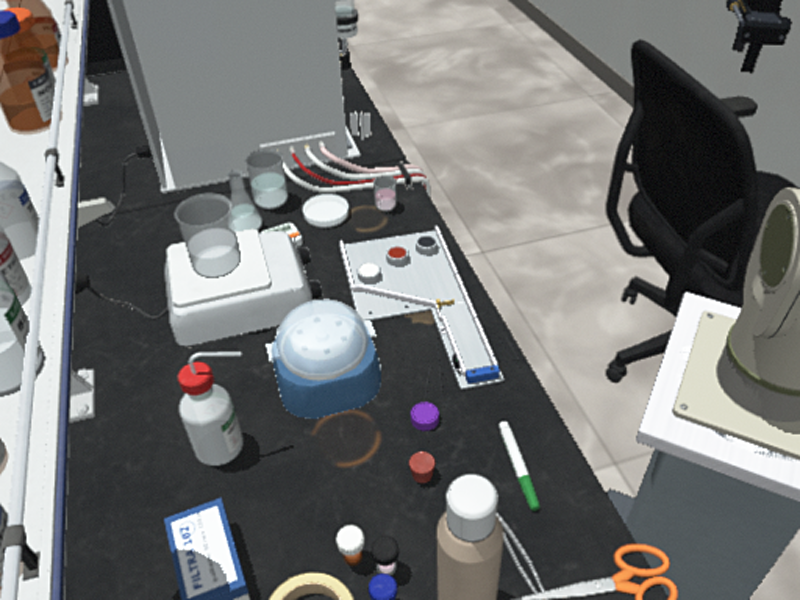

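Run:
```python
from h import *
a=load("pics/top0.png");b=load("pics/side0.png")
# top crop u 215-335, v 128-264 ; side crop
A=cv2.resize(a["pixels"][128:266,215:335],None,fx=4.3,fy=4.3,interpolation=cv2.INTER_CUBIC)
B=cv2.resize(b["pixels"][140:254,210:330],None,fx=5,fy=5,interpolation=cv2.INTER_CUBIC)
cv2.imwrite("pics/a1.png",A);cv2.imwrite("pics/b1.png",B)
```

```text
(no output)
```

View pics/a1.png

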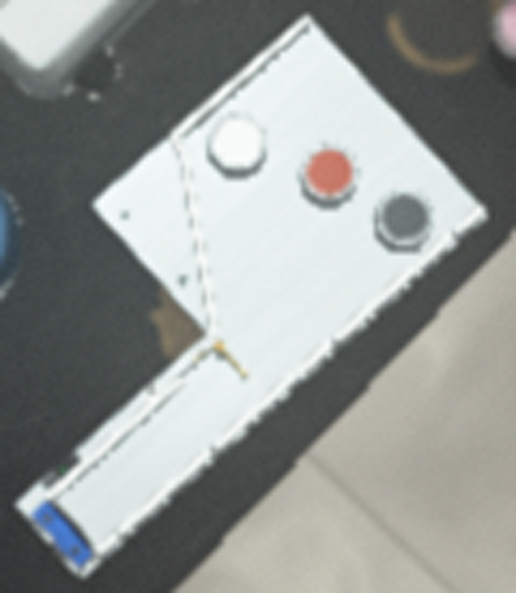

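View pics/b1.png

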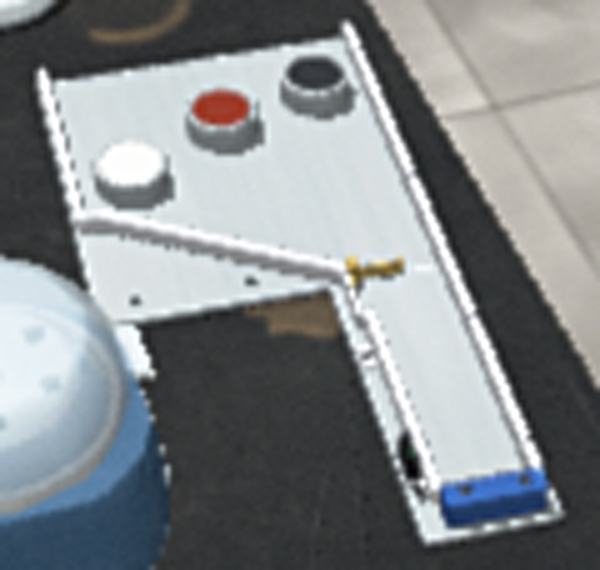

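```bash
cat >> h.py <<'E'
def tri(a,ua,b,ub):
    o1,d1=ray(a,*ua);o2,d2=ray(b,*ub)
    s=np.linalg.lstsq(np.c_[d1,-d2],o2-o1,rcond=None)[0]
    p,q=o1+s[0]*d1,o2+s[1]*d2; return (p+q)/2,np.linalg.norm(p-q)
E
python3 - <<'E'
from h import *
a=load("pics/top0.png");b=load("pics/side0.png")
A=lambda x,y:(215+(x+.5)/4.3-.5,128+(y+.5)/4.3-.5)
B=lambda x,y:(210+(x+.5)/5-.5,140+(y+.5)/5-.5)
pts=dict(white=((237,139),(131,165)),red=((330,171),(222,108)),grey=((405,216),(315,72)),hinge=((219,345),(352,262)),gatetip=((245,377),(402,263)),
blueTL=((44,501),(443,490)),blueTR=((94,556),(546,473)),trayFar=((309,15),(45,72)),trayNearR=((83,577),(562,515)),trayNearL=((16,504),(427,545)),deckcorner=((93,205),(103,325)),farR=((487,212),(347,25)))
for k,(p,q) in pts.items():
    P,e=tri(a,A(*p),b,B(*q)); print(k,np.round(P*1000,1),round(e*1000,1),np.round(dep(a,*A(*p))*1000),np.round(dep(b,*B(*q))*1000))
E
```

```text
white [645.8  49.2  18.3] 2.7 [647.  50.  17.] [641.  54.  23.]
red [622.8 -13.4  19.8] 1.1 [623. -13.  24.] [622. -12.  21.]
grey [590.6 -63.5  20.4] 1.1 [591. -63.  24.] [589. -61.  23.]
hinge [505.8  65.7  18.9] 0.3 [506.  66.  21.] [505.  68.  21.]
gatetip [484.8  48.6  12.4] 1.1 [485.  48.   6.] [483.  54.  17.]
blueTL [403.2 185.4  18.6] 1.4 [404. 187.   2.] [401. 190.  25.]
blueTR [365.6 152.7  16. ] 1.8 [366. 153.   7.] [369. 139.   1.]
trayFar [732.4  -3.6  14.1] 3.8 [737.  -4.   4.] [739. -17.   2.]
trayNearR [352.  161.2   2. ] 0.2 [352. 161.   0.] [352. 163.   4.]
trayNearL [401.5 205.5   1.8] 1.2 [402. 206.   3.] [401. 205.   2.]
deckcorner [605.2 149.3   4.6] 0.9 [606. 150.  -0.] [542. 244. 117.]
farR [ 595.5 -120.5   12.4] 3.4 [ 596. -124.   -2.] [ 593. -111.   20.]
```

Run:
```python
from h import *
a=load("pics/top0.png");b=load("pics/side0.png")
def cloud(c):
    v,u=np.mgrid[0:384,0:512]; f=192/np.tan(np.radians(c["vfov"])/2)
    K=np.array([[f,0,c["cx"]],[0,f,c["cy"]],[0,0,1]])
    p=np.stack([u,v],-1).reshape(-1,1,2).astype(float)
    s=cv2.undistortPointsIter(p,K,np.array([c["k1"],0,0,0.]),None,None,(3,50,1e-9)) if False else cv2.undistortPoints(p,K,np.array([c["k1"],0,0,0.]))
    s=s[:,0]; d=np.c_[s[:,0],-s[:,1],-np.ones(len(s))]; z=c["z_map"].ravel()
    T=np.array(c["T"]); return (d*z[:,None])@T[:3,:3].T+T[:3,3], z>0, c["pixels"].reshape(-1,3)
P=[];C=[]
for c in(a,b):
    p,m,col=cloud(c);P.append(p[m]);C.append(col[m])
P0=P[0];P=np.vstack(P)
th=np.radians(130.8);ex=np.array([np.cos(th),np.sin(th)]);ey=np.array([-ex[1],ex[0]]);o=np.array([.4873,.0497])
# tall things near the tray
g=lambda q:np.c_[(q[:,:2]-o)@ex,(q[:,:2]-o)@ey,q[:,2]]
M=g(P)
print("max height map (cm) rows mag x -300..300 step30, cols mag y -300..150 step30")
for x in range(-360,300,30):
    print(x,[int(100*max([0]+list(M[(abs(M[:,0]*1e3-x-15)<15)&(abs(M[:,1]*1e3-y-15)<15)&(M[:,2]<.6)][:,2]))) for y in range(-330,150,30)])
# pellet tops in depth
M0=g(P0)
for n,(x,y) in dict(w=(-104,-120),r=(-136,-61),g=(-153,-4)).items():
    for nm,Q in(("top",M0),("side",M[len(P0):])):
        s=Q[(np.hypot(Q[:,0]*1e3-x,Q[:,1]*1e3-y)<26)]; t=s[s[:,2]>.0165]
        print(n,nm,np.round(t.mean(0)*1e3,1),len(t),np.round(np.ptp(t,axis=0)*1e3),"deck",np.round(np.median(s[s[:,2]<.012][:,2])*1e3,1))
# fence & deck
s=M0[(M0[:,1]>.015)&(M0[:,1]<.035)&(M0[:,2]>.013)&(M0[:,0]>-.21)&(M0[:,0]<.18)]
print("fence fit y(x)",np.polyfit(s[:,0],s[:,1],1),np.round(s.min(0),3),np.round(s.max(0),3))
```

```text
max height map (cm) rows mag x -300..300 step30, cols mag y -300..150 step30
-360 [3, 9, 10, 9, 6, 4, 3, 2, 2, 0, 0, 2, 0, 0, 0, 0]
-330 [11, 7, 1, 0, 2, 2, 2, 2, 6, 6, 5, 0, 0, 0, 0, 0]
-300 [11, 5, 1, 2, 2, 2, 2, 0, 5, 6, 5, 0, 0, 0, 0, 0]
-270 [0, 2, 2, 2, 1, 2, 2, 0, 0, 0, 0, 0, 0, 0, 0, 0]
-240 [0, 2, 2, 2, 0, 0, 0, 0, 0, 0, 0, 0, 0, 0, 0, 0]
-210 [0, 7, 7, 0, 0, 2, 1, 1, 1, 1, 1, 2, 0, 0, 0, 0]
-180 [9, 9, 8, 7, 0, 2, 2, 1, 2, 2, 2, 2, 0, 0, 0, 0]
-150 [20, 9, 8, 7, 0, 2, 2, 2, 2, 2, 2, 2, 1, 0, 0, 0]
-120 [20, 9, 8, 7, 0, 2, 2, 2, 2, 2, 1, 2, 0, 0, 0, 0]
-90 [20, 9, 8, 8, 5, 2, 2, 2, 1, 1, 1, 2, 0, 0, 0, 0]
-60 [9, 9, 8, 8, 4, 1, 2, 2, 2, 1, 1, 2, 0, 0, 0, 0]
-30 [9, 9, 7, 7, 0, 0, 1, 1, 2, 2, 2, 2, 0, 0, 0, 0]
0 [0, 0, 0, 0, 0, 0, 1, 0, 1, 2, 2, 2, 1, 0, 0, 0]
30 [0, 7, 11, 12, 11, 7, 0, 0, 0, 2, 2, 2, 0, 0, 0, 0]
60 [0, 12, 13, 13, 13, 12, 2, 0, 0, 1, 2, 2, 0, 0, 0, 0]
90 [9, 12, 13, 13, 13, 12, 9, 0, 0, 0, 2, 2, 0, 0, 0, 0]
120 [8, 12, 13, 13, 13, 12, 6, 0, 0, 2, 2, 2, 0, 0, 0, 0]
150 [16, 11, 12, 13, 12, 11, 0, 0, 0, 1, 2, 2, 0, 0, 0, 0]
180 [16, 0, 6, 7, 5, 0, 1, 2, 1, 0, 0, 0, 0, 0, 0, 0]
210 [0, 0, 0, 0, 0, 0, 1, 2, 1, 0, 0, 0, 0, 0, 0, 0]
240 [0, 0, 0, 0, 0, 0, 0, 0, 0, 0, 1, 2, 0, 0, 0, 0]
270 [0, 0, 0, 0, 0, 0, 3, 3, 0, 0, 1, 1, 0, 0, 0, 0]
w top [-102.1 -118.    22.3] 137 [39. 36. 13.] deck 7.1
w side [ -97.3 -119.9   22.2] 133 [41. 39. 10.] deck 7.3
r top [-134.5  -61.5   22.5] 142 [39. 38. 12.] deck 6.4
r side [-129.7  -62.5   22.3] 128 [43. 39. 11.] deck 7.4
g top [-151.2   -4.2   22.5] 144 [38. 38. 12.] deck 6.4
g side [-146.6   -5.8   22.6] 119 [42. 38. 10.] deck 7.7
fence fit y(x) [-0.01282321  0.02405464] [-0.198  0.015  0.013] [0.17  0.028 0.027]
```

```bash
cat >> h.py <<'E'
TH=np.radians(130.2);EX=np.array([np.cos(TH),np.sin(TH)]);EY=np.array([-EX[1],EX[0]]);O=np.array([.4873,.0497])
def m2w(x,y,z=6): return np.r_[O+EX*x/1e3+EY*y/1e3,z/1e3]
def w2m(p): d=np.array(p)[:2]-O; return np.array([d@EX,d@EY])*1e3
E
cat > ov.py <<'E'
from h import *
def ov(c,s,x0,y0,w,h,peds=[]):
    I=cv2.resize(c["pixels"][y0:y0+h,x0:x0+w],None,fx=s,fy=s,interpolation=cv2.INTER_CUBIC)
    def L(pts,col):
        q=np.array([(proj(c,m2w(*p))-[x0,y0]+.5)*s-.5 for p in pts]).round().astype(int)
        cv2.polylines(I,[q],False,col,1)
    L([(-200,22,18),(152,22,18)],(0,0,255));L([(152,-22,6),(152,22,6)],(0,255,0));L([(0,-22,18),(152,-22,18)],(0,0,255))
    L([(0,-27,18),(-70,-140,18)],(255,0,255));L([(-70,-150,18),(-200,-150,18)],(0,0,255));L([(-200,-150,6),(-200,22,6)],(0,200,0))
    L([(0,-24.5,6),(0,-24.5,21)],(255,0,0))
    for x,y in peds: L([(x+20*np.cos(t),y+20*np.sin(t),22) for t in np.linspace(0,6.3,30)],(0,160,0))
    return I
E
python3 - <<'E'
from ov import *
p=[(-103,-119),(-136,-61),(-153,-3)]
a=load("pics/top0.png");b=load("pics/side0.png")
I=ov(a,3.3,215,128,120,138,p);J=ov(b,3.3,210,135,120,138,p)
cv2.imwrite("pics/ov.png",np.hstack([I,J]))
E
```

```text
(no output)
```

View pics/ov.png

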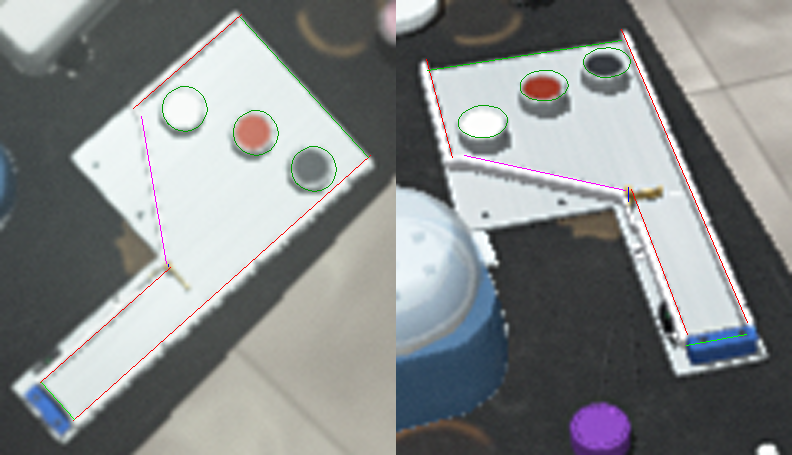

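```bash
R='[[0.726,0.973,0],[0,0,0]]'
python3 -m crank '{"steps":[[[0.4,0.5,0],[0,0,0]],[[0.726,0.973,0],[0,0,0.5]],[[0.726,0.973,0],[0,0,0.5]],[[0.726,0.973,0],[0,0,0]],[[0.726,0.973,0],[0,0,0]],[[0.726,0.973,0],[0,0,0]],[[0.726,0.973,0],[0,0,0]],[[0.726,0.973,0],[0,0,0]],[[0.726,0.973,0],[0,0,0]],[[0.726,0.973,0],[0,0,0]]]}' 24 10
python3 -m crank '{"steps":[[[0.726,0.973,0],[0,0,0]],[[0.726,0.973,0],[0,0,0]],[[0.726,0.973,0],[0,0,0]],[[0.726,0.973,0],[0,0,0]],[[0.726,0.973,0],[0,0,0]],[[0.726,0.973,0],[0,0,0]],[[0.726,0.973,0],[0,0,0]],[[0.726,0.973,0],[0,0,0]],[[0.726,0.973,0],[0,0,0]],[[0.726,0.973,0],[0,0,0]]]}'
python3 -m crank '{"steps":[[[0.726,0.973,0],[0,0,0]],[[0.726,0.973,0],[0,0,0]],[[0.726,0.973,0],[0,0,0]],[[0.726,0.973,-0.5],[0,0,0]],[[0.726,0.973,-0.5],[0,0,0]],[[0.726,0.973,-0.5],[0,0,0]],[[0.726,0.973,-0.5],[0,0,0]],[[0,0,-0.5],[0,0,0]],[[0,0,0],[0,0,0]]]}'
python3 - <<'E'
from h import *
s=monitor.read_state();print(s["ee_pos"],s["eef_rot"],w2m(s["ee_pos"]),s["width"])
c=snap("wrist","pics/w1.png");print(c["T"].round(3).tolist())
E
```

```text
time: 0.93
ee_pos: [0.3569, -0.3642, 0.2224]
eef_rot: [0.982, 0.191, -0.0, -0.0]
ft_force: [0.3, 0.0, -1.1]
width: 0.0288
grip_force: 0.0
time: 1.77
ee_pos: [0.538, -0.121, 0.2225]
eef_rot: [0.982, 0.191, -0.0, 0.0]
ft_force: [0.3, 0.1, -0.0]
width: 0.0241
grip_force: 0.0
time: 2.52
ee_pos: [0.6631, 0.0501, 0.1566]
eef_rot: [0.981, 0.193, -0.002, -0.001]
ft_force: [-0.7, -0.0, -0.7]
width: 0.0241
grip_force: 0.0
[0.66311944 0.05005108 0.15659714] [ 9.81236272e-01  1.92792687e-01 -2.37493255e-03 -8.47285281e-04] [-113.21585315 -134.51679984] 0.024119316535897932
[[0.378, 0.889, 0.257, 0.733], [-0.926, 0.364, 0.102, 0.078], [-0.003, -0.276, 0.961, 0.319], [0.0, 0.0, 0.0, 1.0]]
```

View pics/w1.png

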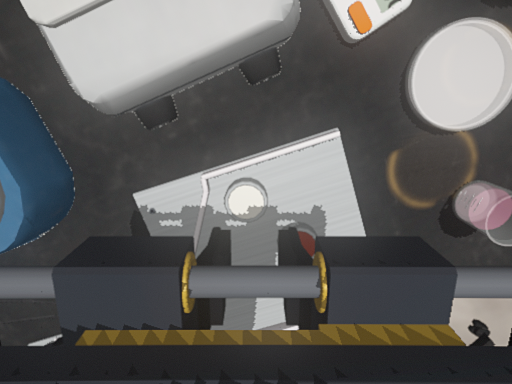

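Run:
```python
from h import *
c=load("pics/w1.png")
g=cv2.cvtColor(c["pixels"],cv2.COLOR_BGR2GRAY)
m=((g>215)).astype(np.uint8);m[:175]=0;m[225:]=0;m[:,:220]=0;m[:,275:]=0
n,l,st,ce=cv2.connectedComponentsWithStats(m);i=1+np.argmax(st[1:,4]);print(st[i],ce[i])
w=onz(c,*ce[i],.022);print("white",w,w2m(w),dep(c,*ce[i]))
for p in((205,178),(338,132)):q=onz(c,*p,.018);print(q,w2m(q))
a=load("pics/top0.png");t,e=tri(a,(215+237/4.3,128+139/4.3),c,ce[i]);print("tri",t,e)
s=monitor.read_state();print(s["ee_pos"],s["eef_rot"])
```

```text
[229 186  35  29 709] [244.49647391 199.00141044]
white [0.64552669 0.05200162 0.022     ] [-100.37066438 -122.33851403] [0.64574083 0.05206415 0.02272445]
[0.64922242 0.09175198 0.018     ] [ -72.39493844 -150.81847902]
[ 7.31031438e-01 -5.89288865e-04  1.80000000e-02] [-195.72908962 -153.70149642]
tri [0.64527783 0.05034987 0.02093377] 0.003114504612673565
[0.66347007 0.04809442 0.15828685] [ 9.81462561e-01  1.91646082e-01 -1.72579307e-03 -2.07221885e-04]
```

```bash
python3 -m crank '{"steps":[[[0.53,0.6,-1],[0,0,0]],[[0,0,-1],[0,0,0]],[[0,0,-1],[0,0,0]],[[0,0,-1],[0,0,0]],[[0,0,-0.8],[0,0,0]],[[0,0,0],[0,0,0]],[[0,0,0],[0,0,0]]]}'
for i in 1 2 3; do python3 -m crank '{"steps":[[[0,0,0],[0,0,0]]]}' | grep -E "ee_pos|ft|rot"; done
```

```text
time: 3.15
ee_pos: [0.6776, 0.061, 0.0406]
eef_rot: [0.982, 0.19, -0.0, 0.0]
ft_force: [-0.2, -0.8, 1.2]
width: 0.0244
grip_force: 0.0
ee_pos: [0.679, 0.0617, 0.0424]
eef_rot: [0.982, 0.19, 0.001, 0.0]
ft_force: [0.9, 0.4, -0.0]
ee_pos: [0.6792, 0.062, 0.0426]
eef_rot: [0.982, 0.191, 0.002, 0.0]
ft_force: [0.5, 0.2, 0.3]
ee_pos: [0.6789, 0.0622, 0.0421]
eef_rot: [0.982, 0.191, 0.001, 0.0]
ft_force: [0.2, 0.7, -0.6]
```

```bash
python3 -m crank '{"steps":[[[0,0,-0.6],[0,0,0]],[[0,0,-0.15],[0,0,0]],[[0,0,-0.12],[0,0,0]],[[0,0,0],[0,0,0]]]}'
for i in 1 2; do python3 -m crank '{"steps":[[[0,0,0],[0,0,0]]]}' | grep -E "ee_pos|ft|rot"; done
```

```text
time: 3.73
ee_pos: [0.6774, 0.062, 0.0185]
eef_rot: [0.982, 0.191, -0.001, 0.0]
ft_force: [-1.8, -1.6, 4.4]
width: 0.024
grip_force: 2.1
ee_pos: [0.6775, 0.0621, 0.0185]
eef_rot: [0.982, 0.191, -0.001, 0.0]
ft_force: [-4.5, -1.9, 6.4]
ee_pos: [0.6775, 0.0621, 0.0185]
eef_rot: [0.982, 0.191, -0.001, 0.0]
ft_force: [-2.8, -1.1, 6.9]
```

```bash
python3 -m crank '{"steps":[[[0,0,0.1],[0,0,0]],[[0,0,0],[0,0,0]],[[0,0,0],[0,0,0]]]}'
python3 -m crank '{"steps":[[[0,0,0],[0,0,0]]]}' | grep -E "ee_pos|ft|rot"
```

```text
time: 4.15
ee_pos: [0.678, 0.0623, 0.0207]
eef_rot: [0.982, 0.191, 0.0, 0.0]
ft_force: [0.3, -0.2, 0.3]
width: 0.0244
grip_force: 0.0
ee_pos: [0.6779, 0.0623, 0.0206]
eef_rot: [0.982, 0.191, -0.0, 0.0]
ft_force: [0.5, -0.4, -0.3]
```

```bash
python3 -m crank '{"steps":[[[-0.1,-0.04,-0.03],[0,0,0]],[[-0.18,-0.075,0],[0,0,0]],[[-0.18,-0.075,0],[0,0,0]],[[-0.18,-0.075,0],[0,0,0]],[[-0.18,-0.075,0],[0,0,0]],[[-0.18,-0.075,0],[0,0,0]],[[0,0,0],[0,0,0]]]}'
python3 -m crank '{"steps":[[[0,0,0],[0,0,0]]]}' | grep -E "ee_pos|ft|rot"
python3 - <<'E'
from h import *
c=snap("top","pics/t2.png")
cv2.imwrite("pics/t2c.png",cv2.resize(c["pixels"][120:240,225:345],None,fx=4.5,fy=4.5,interpolation=cv2.INTER_CUBIC))
E
```

```text
time: 4.82
ee_pos: [0.6521, 0.0511, 0.0201]
eef_rot: [0.982, 0.191, -0.0, 0.0]
ft_force: [-0.0, -0.7, 0.3]
width: 0.0243
grip_force: 0.0
ee_pos: [0.6528, 0.0516, 0.0203]
eef_rot: [0.982, 0.191, 0.0, 0.0]
ft_force: [-0.1, -0.7, -0.5]
```

View pics/t2c.png

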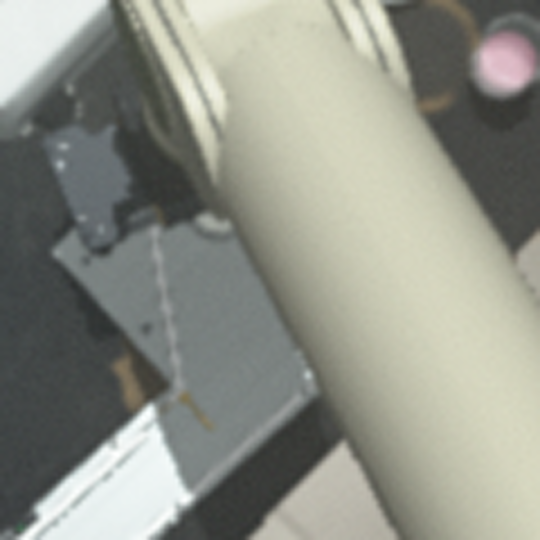

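```bash
cat >> h.py <<'E'
def pel(fn,n="side"):
    c=snap(n,fn); z=c["z_map"]; f=192/np.tan(np.radians(c["vfov"])/2)
    v,u=np.mgrid[0:384,0:512]; p=np.stack([u,v],-1).reshape(-1,1,2).astype(float)
    K=np.array([[f,0,c["cx"]],[0,f,c["cy"]],[0,0,1]])
    s=cv2.undistortPoints(p,K,np.array([c["k1"],0,0,0.]))[:,0]
    T=np.array(c["T"]); P=(np.c_[s[:,0],-s[:,1],-np.ones(len(s))]*z.reshape(-1,1))@T[:3,:3].T+T[:3,3]
    d=P[:,:2]-O; mx=d@EX*1e3; my=d@EY*1e3
    m=((mx>-210)&(mx<160)&(my>-155)&(my<21)&(abs(P[:,2]-.0225)<.0035)).reshape(384,512).astype(np.uint8)
    m=cv2.morphologyEx(m,cv2.MORPH_OPEN,np.ones((3,3),np.uint8))
    k,l,st,ce=cv2.connectedComponentsWithStats(m)
    for i in range(1,k):
        if st[i,4]>25:
            q=(l==i).ravel(); col=np.median(c["pixels"].reshape(-1,3)[q],0)
            print(n,st[i,2:5],"bgr",col,"mid",np.round([(mx[q].min()+mx[q].max())/2,(my[q].min()+my[q].max())/2]),"mean",np.round([mx[q].mean(),my[q].mean(),P[q,2].mean()*1e3],1))
    return c
E
python3 - <<'E'
from h import *
pel("pics/s2.png")
s=monitor.read_state();print(w2m(s["ee_pos"]))
E
```

```text
side [ 14  10 102] bgr [112.  108.5 102.5] mid [-149.   -6.] mean [-147.7   -7.1   22.6]
side [13  9 96] bgr [ 46.   62.5 109.5] mid [-130.  -65.] mean [-129.8  -64.7   22.5]
side [10  5 41] bgr [131. 131. 127.] mid [ -85. -109.] mean [ -84.  -108.9   22.5]
[-105.37178651 -128.06172185]
```

```bash
python3 -m crank '{"steps":[[[-0.2,-0.08,0],[0,0,0]],[[-0.2,-0.08,0],[0,0,0]],[[-0.2,-0.08,0],[0,0,0]],[[-0.2,-0.08,0],[0,0,0]],[[-0.2,-0.08,0],[0,0,0]],[[0,0,0],[0,0,0]],[[0.12,0.05,0],[0,0,0]],[[0,0,-0.2],[0,0,0]],[[0,0,-0.15],[0,0,0]],[[0,0,0],[0,0,0]]]}'
python3 - <<'E'
from h import *
pel("pics/s3.png")
s=monitor.read_state();print(w2m(s["ee_pos"]))
E
```

```text
time: 5.83
ee_pos: [0.6304, 0.0433, 0.01]
eef_rot: [0.982, 0.191, -0.001, -0.0]
ft_force: [-0.5, -0.3, -0.7]
width: 0.024
grip_force: 0.0
side [ 14  10 103] bgr [102. 101.  97.] mid [-150.   -6.] mean [-146.1   -6.1   22.6]
side [ 8 10 65] bgr [ 60.  69. 109.] mid [-131.  -58.] mean [-127.6  -56.8   22.8]
side [ 9 11 74] bgr [140.5 143.  139.5] mid [-86. -72.] mean [-82.8 -72.2  22.7]
[ -97.39293628 -105.22803235]
```

```bash
python3 -m crank '{"steps":[[[-0.2,-0.08,0],[0,0,0]],[[-0.26,-0.106,0],[0,0,0]],[[-0.26,-0.106,0],[0,0,0]],[[-0.26,-0.106,0],[0,0,0]],[[-0.26,-0.106,0],[0,0,0]],[[-0.26,-0.106,0],[0,0,0]],[[-0.26,-0.106,0],[0,0,0]],[[-0.26,-0.106,0],[0,0,0]],[[-0.26,-0.106,0],[0,0,0]]]}'
python3 -m crank '{"steps":[[[-0.2,-0.08,0],[0,0,0]],[[-0.2,-0.08,0],[0,0,0]],[[-0.2,-0.08,0],[0,0,0]],[[-0.12,-0.05,0],[0,0,0]],[[0,0,0],[0,0,0]]]}'
python3 - <<'E'
from h import *
pel("pics/s4.png");pel("pics/s4t.png","top")
s=monitor.read_state();print(w2m(s["ee_pos"]))
E
```

```text
time: 6.63
ee_pos: [0.5733, 0.0196, 0.0114]
eef_rot: [0.982, 0.191, 0.0, 0.0]
ft_force: [0.5, 0.3, 0.1]
width: 0.0237
grip_force: 0.2
time: 7.05
ee_pos: [0.5554, 0.0123, 0.0113]
eef_rot: [0.982, 0.191, -0.0, 0.0]
ft_force: [0.6, 0.6, -0.6]
width: 0.0238
grip_force: 0.0
side [ 8 10 56] bgr [ 99.  105.5 160. ] mid [-132.  -71.] mean [-132.8  -72.2   22.9]
[-72.6480401 -28.5705404]
```

```bash
python3 -m crank '{"steps":[[[0.15,0.06,0],[0,0,0]],[[0,0,0.8],[0,0,0]],[[0,0,0.8],[0,0,-1]],[[0,-0.3,0.4],[0,0,-1]],[[0,-0.3,0],[0,0,-1]],[[0,-0.3,0],[0,0,-1]],[[0,-0.3,0],[0,0,-1]],[[0,-0.1,0],[0,0,-1]],[[0,0,0],[0,0,-1]],[[0,0,0],[0,0,-1]]]}'
python3 -m crank '{"steps":[[[0,0,0],[0,0,-1]],[[0,0,0],[0,0,-1]],[[0,0,0],[0,0,-1]],[[0,0,0],[0,0,-1]],[[0,0,0],[0,0,-1]],[[0,0,0],[0,0,-1]],[[0,0,0],[0,0,-0.4]],[[0,0,0],[0,0,0]]]}'
python3 - <<'E'
from h import *
pel("pics/s5.png");pel("pics/s5t.png","top")
s=monitor.read_state();print(w2m(s["ee_pos"]),s["ee_pos"])
q=s["eef_rot"];print("closing axis deg world",np.degrees(2*np.arctan2(q[1],q[0]))+90)
E
```

```text
time: 7.98
ee_pos: [0.5602, -0.0183, 0.0613]
eef_rot: [0.987, -0.159, 0.0, -0.0]
ft_force: [0.3, -0.1, -0.8]
width: 0.0241
grip_force: 0.0
time: 8.65
ee_pos: [0.5602, -0.0179, 0.0614]
eef_rot: [0.906, -0.423, 0.0, -0.0]
ft_force: [-0.6, -0.3, -0.1]
width: 0.024
grip_force: 0.0
side [ 7  9 50] bgr [86.5 82.5 77.5] mid [-147.   -1.] mean [-146.3   -1.1   22.6]
side [ 14  10 102] bgr [ 86.   94.5 159. ] mid [-131.  -64.] mean [-130.7  -63.9   22.6]
side [ 14  11 119] bgr [141. 145. 142.] mid [-63.  -4.] mean [-60.6  -3.7  22.5]
top [13 13 96] bgr [160. 168. 162.] mid [-66.  -3.] mean [-64.7  -5.1  22.5]
[-98.54814277 -11.92173854] [ 0.56001443 -0.0178757   0.06131356]
closing axis deg world 40.139020469190285
```

```bash
python3 -m crank '{"steps":[[[-0.2,-0.32,0],[0,0,0]],[[0,0,-0.8],[0,0,0]],[[0,0,-0.8],[0,0,0]],[[0,0,-0.36],[0,0,0]],[[0,0,0],[0,0,0]],[[-0.129,0.153,0],[0,0,0]],[[-0.18,0.214,0],[0,0,0]],[[-0.232,0.275,0],[0,0,0]],[[-0.232,0.275,0],[0,0,0]],[[-0.232,0.275,0],[0,0,0]]]}' 4
python3 -m crank '{"steps":[[[-0.232,0.275,0],[0,0,0]],[[-0.232,0.275,0],[0,0,0]],[[-0.232,0.275,0],[0,0,0]],[[-0.18,0.214,0],[0,0,0]],[[0,0,0],[0,0,0]]]}'
python3 - <<'E'
from h import *
pel("pics/s6.png")
s=monitor.read_state();print(w2m(s["ee_pos"]),s["ee_pos"])
E
```

```text
time: 9.58
ee_pos: [0.5297, 0.0044, 0.0136]
eef_rot: [0.906, -0.422, 0.001, -0.001]
ft_force: [-0.6, 0.1, -0.6]
width: 0.0039
grip_force: 0.1
time: 10.0
ee_pos: [0.5071, 0.0306, 0.0134]
eef_rot: [0.907, -0.422, 0.0, -0.0]
ft_force: [-0.5, -0.6, 0.4]
width: 0.0037
grip_force: 0.5
side [ 16  12 143] bgr [144. 149. 146.] mid [ 3. -4.] mean [ 5.  -3.6 22.7]
[-27.93144715  -3.1151959 ] [0.50770794 0.0303768  0.01340308]
```

```bash
python3 -m crank '{"steps":[[[-0.16,0.14,0],[0,0,0]],[[-0.16,0.14,0],[0,0,0]],[[-0.155,0.183,0],[0,0,0]],[[-0.155,0.183,0],[0,0,0]],[[-0.181,0.214,0],[0,0,0]],[[-0.181,0.214,0],[0,0,0]],[[-0.181,0.214,0],[0,0,0]],[[0,0,0],[0,0,0]]]}'
python3 - <<'E'
from h import *
pel("pics/s7.png")
s=monitor.read_state();print(w2m(s["ee_pos"]),s["ee_pos"])
E
```

```text
time: 10.72
ee_pos: [0.4782, 0.0632, 0.0129]
eef_rot: [0.907, -0.422, 0.0, -0.001]
ft_force: [-0.2, 0.0, -0.4]
width: 0.0037
grip_force: 0.2
side [ 14  13 137] bgr [148. 153. 149.] mid [47. -1.] mean [49.3 -0.8 22.8]
[15.5364352  -1.64930746] [0.47853162 0.06263123 0.01284377]
```

```bash
python3 -m crank '{"steps":[[[-0.207,0.245,0],[0,0,0]],[[-0.207,0.245,0],[0,0,0]],[[-0.207,0.245,0],[0,0,0]],[[-0.207,0.245,0],[0,0,0]],[[-0.207,0.245,0],[0,0,0]],[[-0.207,0.245,0],[0,0,0]],[[-0.207,0.245,0],[0,0,0]],[[-0.207,0.245,0],[0,0,0]],[[-0.15,0.178,0],[0,0,0]],[[0,0,0],[0,0,0]]]}'
python3 - <<'E'
from h import *
pel("pics/s8.png")
s=monitor.read_state();print(w2m(s["ee_pos"]),s["ee_pos"])
E
```

```text
time: 11.6
ee_pos: [0.4331, 0.1161, 0.0125]
eef_rot: [0.907, -0.422, -0.0, -0.0]
ft_force: [-0.3, 0.3, -0.1]
width: 0.0036
grip_force: 0.0
side [12  9 79] bgr [82. 77. 73.] mid [-148.   -9.] mean [-147.9  -10.7   22.5]
side [ 14  10 100] bgr [ 81.   88.5 160. ] mid [-131.  -65.] mean [-129.3  -65.6   22.8]
side [ 20  16 197] bgr [143. 145. 140.] mid [116.  -9.] mean [118.6  -4.8  22.5]
[85.06071848 -1.40908121] [0.43347316 0.11557854 0.01250533]
```

```bash
python3 -m crank '{"steps":[[[0.08,-0.09,0],[0,0,0]],[[0,0,0.7],[0,0,0]],[[0,0,0.9],[0,0,0]],[[0.4,-0.25,0.3],[0,0,1]],[[0.88,-0.53,0],[0,0,1]],[[0.88,-0.53,0],[0,0,1]],[[0.88,-0.53,0],[0,0,1]],[[0.88,-0.53,0],[0,0,1]],[[0.88,-0.53,0],[0,0,1]],[[0.88,-0.53,0],[0,0,1]]]}' 24
python3 -m crank '{"steps":[[[0.88,-0.53,0],[0,0,1]],[[0.88,-0.53,0],[0,0,0.2]],[[0.88,-0.53,0],[0,0,0]],[[0.47,-0.25,0],[0,0,0]],[[0,0,0],[0,0,0]],[[0,0,0],[0,0,0]]]}'
python3 - <<'E'
from h import *
pel("pics/s9.png");pel("pics/s9t.png","top")
s=monitor.read_state();print(w2m(s["ee_pos"]),s["ee_pos"])
E
```

```text
time: 12.48
ee_pos: [0.5787, 0.0253, 0.0566]
eef_rot: [0.992, -0.129, -0.0, -0.0]
ft_force: [0.7, 0.2, 0.7]
width: 0.0238
grip_force: 0.0
time: 12.98
ee_pos: [0.6551, -0.0207, 0.0564]
eef_rot: [0.997, -0.08, -0.0, 0.0]
ft_force: [-0.3, 0.3, 0.3]
width: 0.0237
grip_force: 0.0
side [ 13  10 100] bgr [69.  64.5 61.5] mid [-150.   -6.] mean [-147.5   -5.5   22.7]
side [13  9 99] bgr [42. 46. 83.] mid [-130.  -62.] mean [-129.9  -62.9   22.7]
side [ 16  12 158] bgr [252. 253. 253.] mid [118.  -3.] mean [119.5  -3.2  22.7]
top [ 12  13 106] bgr [251. 252. 250.] mid [116.  -2.] mean [115.7  -0.9  22.6]
[-160.29027621  -83.3872998 ] [ 0.65445148 -0.0189061   0.05665385]
```

```bash
python3 -m crank '{"steps":[[[0,0,-0.8],[0,0,0]],[[0,0,-0.7],[0,0,0]],[[0,0,-0.28],[0,0,0]],[[0,0,0],[0,0,0]],[[-0.15,0.023,0],[0,0,0]],[[-0.2,0.031,0],[0,0,0]],[[-0.277,0.043,0],[0,0,0]],[[-0.277,0.043,0],[0,0,0]],[[-0.277,0.043,0],[0,0,0]],[[-0.277,0.043,0],[0,0,0]]]}'
python3 -m crank '{"steps":[[[-0.277,0.043,0],[0,0,0]],[[-0.277,0.043,0],[0,0,0]],[[-0.277,0.043,0],[0,0,0]],[[-0.277,0.043,0],[0,0,0]],[[-0.277,0.043,0],[0,0,0]],[[-0.277,0.043,0],[0,0,0]],[[-0.277,0.043,0],[0,0,0]],[[-0.24,0.037,0],[0,0,0]],[[-0.15,0.023,0],[0,0,0]],[[0,0,0],[0,0,0]]]}'
python3 - <<'E'
from h import *
pel("pics/s10.png");pel("pics/s10t.png","top")
s=monitor.read_state();print(w2m(s["ee_pos"]),s["ee_pos"])
E
```

```text
time: 13.92
ee_pos: [0.6181, -0.013, 0.013]
eef_rot: [0.997, -0.078, 0.001, -0.0]
ft_force: [0.9, -0.4, 1.1]
width: 0.0237
grip_force: 0.4
time: 14.75
ee_pos: [0.5595, -0.004, 0.0125]
eef_rot: [0.997, -0.078, -0.0, -0.0]
ft_force: [-0.5, 0.4, 0.4]
width: 0.0242
grip_force: 0.0
side [ 15  10 113] bgr [41. 46. 85.] mid [-65.  -5.] mean [-64.7  -5.2  22.7]
side [ 16  13 158] bgr [252. 253. 253.] mid [117.  -2.] mean [117.9  -3.1  22.7]
top [12  8 67] bgr [251. 252. 250.] mid [118.  -0.] mean [118.9   1.2  22.3]
[-88.26120576 -21.06499742] [ 0.56035824 -0.00411699  0.01255046]
```

```bash
python3 -m crank '{"steps":[[[0.12,-0.02,0],[0,0,0]],[[0,0,0.7],[0,0,0]],[[0,0,0.3],[0,0,-1]],[[-0.15,-0.4,0],[0,0,-1]],[[-0.18,-0.44,0],[0,0,-1]],[[0,0,0],[0,0,-1]],[[0,0,0],[0,0,-1]],[[0,0,0],[0,0,-1]],[[0,0,0],[0,0,-1]],[[0,0,0],[0,0,-1]]]}' 4
python3 -m crank '{"steps":[[[0,0,0],[0,0,-0.2]],[[0,0,0],[0,0,0]],[[0,0,0],[0,0,0]]]}'
python3 - <<'E'
from h import *
pel("pics/s11.png")
s=monitor.read_state();print(w2m(s["ee_pos"]),s["ee_pos"])
q=s["eef_rot"];print("closing axis deg world",np.degrees(2*np.arctan2(q[1],q[0]))+90)
E
```

```text
time: 15.68
ee_pos: [0.5556, -0.0259, 0.0376]
eef_rot: [0.909, -0.417, 0.0, 0.0]
ft_force: [-0.0, -0.3, -0.3]
width: 0.0041
grip_force: 0.0
time: 15.93
ee_pos: [0.5554, -0.0258, 0.0375]
eef_rot: [0.907, -0.421, 0.0, 0.0]
ft_force: [-0.2, -0.3, -0.0]
width: 0.0039
grip_force: 0.0
side [ 7  8 49] bgr [92. 88. 83.] mid [-152.  -15.] mean [-150.6  -15.7   22.8]
side [ 14  10 115] bgr [48. 51. 86.] mid [-66.  -6.] mean [-64.6  -6.3  22.7]
side [ 16  12 164] bgr [252. 253. 253.] mid [117.  -2.] mean [118.   -3.2  22.7]
[-101.61466621   -3.18308924] [ 0.5553192  -0.02585833  0.03751268]
closing axis deg world 40.147825286679904
```

```bash
python3 -m crank '{"steps":[[[0.06,0.05,-0.6],[0,0,0]],[[0,0,-0.4],[0,0,0]],[[0,0,0],[0,0,0]],[[-0.13,0.15,0],[0,0,0]],[[-0.194,0.202,0],[0,0,0]],[[-0.194,0.202,0],[0,0,0]],[[-0.194,0.202,0],[0,0,0]],[[-0.194,0.202,0],[0,0,0]],[[-0.194,0.202,0],[0,0,0]],[[-0.194,0.202,0],[0,0,0]]]}'
python3 -m crank '{"steps":[[[-0.194,0.202,0],[0,0,0]],[[-0.194,0.202,0],[0,0,0]],[[-0.194,0.202,0],[0,0,0]],[[0,0,0],[0,0,0]]]}'
python3 - <<'E'
from h import *
pel("pics/s12.png")
s=monitor.read_state();print(w2m(s["ee_pos"]),s["ee_pos"])
E
```

```text
time: 16.82
ee_pos: [0.5239, 0.0103, 0.0127]
eef_rot: [0.906, -0.422, 0.0, -0.0]
ft_force: [0.9, -0.0, -0.6]
width: 0.0039
grip_force: 0.2
time: 17.15
ee_pos: [0.5089, 0.0259, 0.0124]
eef_rot: [0.907, -0.422, -0.0, 0.0]
ft_force: [-0.3, 0.5, -0.2]
width: 0.0041
grip_force: 0.0
side [ 15  12 106] bgr [50.  54.5 85. ] mid [-3. -3.] mean [-0.8 -4.3 22.6]
side [ 16  12 161] bgr [252. 253. 253.] mid [118.  -2.] mean [118.2  -2.5  22.7]
[-32.70268164  -1.1719482 ] [0.50930333 0.02547826 0.01250681]
```

```bash
python3 -m crank '{"steps":[[[-0.155,0.183,0],[0,0,0]],[[-0.155,0.183,0],[0,0,0]],[[-0.155,0.183,0],[0,0,0]],[[-0.155,0.183,0],[0,0,0]],[[-0.181,0.214,0],[0,0,0]],[[-0.181,0.214,0],[0,0,0]],[[-0.181,0.214,0],[0,0,0]],[[-0.181,0.214,0],[0,0,0]],[[0,0,0],[0,0,0]]]}'
python3 - <<'E'
from h import *
pel("pics/s13.png")
s=monitor.read_state();print(w2m(s["ee_pos"]),s["ee_pos"],s["ft_force"])
E
```

```text
time: 17.95
ee_pos: [0.4752, 0.0659, 0.0124]
eef_rot: [0.907, -0.422, -0.0, 0.0]
ft_force: [-0.9, -0.4, 1.0]
width: 0.0041
grip_force: 0.2
side [ 15  14 158] bgr [37.  42.  82.5] mid [50. -2.] mean [51.2 -2.5 22.7]
side [ 16  12 166] bgr [252. 253. 253.] mid [118.  -2.] mean [118.3  -2.9  22.6]
[19.48787372 -1.15998837] [0.4756074  0.06533348 0.01247869] [-0.67377237  0.30348226 -0.26201331]
```

Red is through. Push it 25 mm more, then lift out and go behind the grey one.

```bash
python3 -m crank '{"steps":[[[-0.181,0.214,0],[0,0,0]],[[-0.181,0.214,0],[0,0,0]],[[-0.181,0.214,0],[0,0,0]],[[-0.129,0.153,0],[0,0,0]],[[0,0,0],[0,0,0]],[[0.08,-0.09,0],[0,0,0]],[[0,0,0.7],[0,0,0]],[[0,0,0.9],[0,0,0]]]}'
python3 -m crank '{"steps":[[[0.645,-0.76,0],[0,0,0]],[[0.645,-0.76,0],[0,0,0]],[[0.645,-0.76,0],[0,0,0]],[[0.645,-0.76,0],[0,0,0]],[[0.645,-0.76,0],[0,0,0]],[[0.645,-0.76,0],[0,0,0]],[[0.645,-0.76,0],[0,0,0]],[[0.645,-0.76,0],[0,0,0]],[[0.645,-0.76,0],[0,0,0]],[[0,0,0],[0,0,0]]]}'
python3 - <<'E'
from h import *
pel("pics/s14.png");pel("pics/s14t.png","top")
s=monitor.read_state();print(w2m(s["ee_pos"]),s["ee_pos"],s["ft_force"])
E
```

```text
time: 18.67
ee_pos: [0.4606, 0.0809, 0.0521]
eef_rot: [0.906, -0.423, -0.0, 0.002]
ft_force: [-0.4, -0.5, 0.6]
width: 0.0037
grip_force: 0.0
time: 19.5
ee_pos: [0.6082, -0.0943, 0.0528]
eef_rot: [0.905, -0.424, 0.002, 0.001]
ft_force: [-0.4, -0.9, 1.5]
width: 0.004
grip_force: 0.0
side [ 14  10 108] bgr [67.5 64.5 62.5] mid [-150.   -6.] mean [-148.4   -7.1   22.5]
side [ 20  24 308] bgr [201. 199. 196.] mid [98. -3.] mean [99.4 -3.2 22.7]
top [ 7  9 38] bgr [80.  82.5 78. ] mid [-145.   -9.] mean [-143.7   -9.9   22.6]
top [ 16  18 143] bgr [247. 248. 245.] mid [101.  -1.] mean [104.   -0.3  22.5]
[-184.1188576    -0.46062253] [ 0.60649275 -0.09063194  0.05222867] [-0.55302523  0.30309174 -0.61543542]
```

```bash
python3 -m crank '{"steps":[[[0.14,0.12,-0.7],[0,0,0]],[[0,0,-0.6],[0,0,0]],[[0,0,-0.3],[0,0,0]],[[0,0,0],[0,0,0]],[[-0.13,0.15,0],[0,0,0]],[[-0.16,0.18,0],[0,0,0]],[[-0.217,0.235,0],[0,0,0]],[[-0.217,0.235,0],[0,0,0]],[[-0.217,0.235,0],[0,0,0]],[[-0.217,0.235,0],[0,0,0]]]}' 20
python3 -m crank '{"steps":[[[-0.217,0.235,0],[0,0,0]],[[-0.217,0.235,0],[0,0,0]],[[-0.217,0.235,0],[0,0,0]],[[-0.217,0.235,0],[0,0,0]],[[-0.217,0.235,0],[0,0,0]],[[-0.217,0.235,0],[0,0,0]],[[-0.217,0.235,0],[0,0,0]],[[-0.217,0.235,0],[0,0,0]],[[-0.1,0.11,0],[0,0,0]],[[0,0,0],[0,0,0]]]}'
python3 - <<'E'
from h import *
pel("pics/s15.png")
s=monitor.read_state();print(w2m(s["ee_pos"]),s["ee_pos"],s["ft_force"])
E
```

```text
time: 20.43
ee_pos: [0.5806, -0.0533, 0.0129]
eef_rot: [0.906, -0.422, 0.0, -0.0]
ft_force: [-0.3, 0.4, 0.1]
width: 0.02
grip_force: 0.3
time: 21.27
ee_pos: [0.5345, -0.0034, 0.0124]
eef_rot: [0.907, -0.422, -0.0, -0.0]
ft_force: [0.6, 0.3, 0.1]
width: 0.0198
grip_force: 0.0
side [ 14  12 128] bgr [48.  47.  44.5] mid [-45.  -4.] mean [-41.6  -2.8  22.6]
side [ 20  24 297] bgr [213. 210. 200.] mid [97. -2.] mean [99.9 -2.9 22.6]
[-71.67700873  -1.76010231] [ 0.53490884 -0.00391054  0.01253068] [-0.00732914  0.27550619  0.16200292]
```

```bash
python3 -m crank '{"steps":[[[0.13,-0.153,0],[0,0,0]],[[0,0,0],[0,0,0]],[[0,0,0],[0,0,0]],[[0,0,0],[0,0,0]],[[-0.155,0.183,0],[0,0,0]],[[-0.181,0.214,0],[0,0,0]],[[-0.181,0.214,0],[0,0,0]],[[-0.181,0.214,0],[0,0,0]],[[-0.181,0.214,0],[0,0,0]],[[-0.181,0.214,0],[0,0,0]]]}' 4
python3 -m crank '{"steps":[[[-0.155,0.183,0],[0,0,0]],[[-0.155,0.183,0],[0,0,0]],[[-0.155,0.183,0],[0,0,0]],[[-0.155,0.183,0],[0,0,0]],[[-0.155,0.183,0],[0,0,0]],[[-0.155,0.183,0],[0,0,0]],[[0,0,0],[0,0,0]]]}'
python3 - <<'E'
from h import *
pel("pics/s16.png")
s=monitor.read_state();print(w2m(s["ee_pos"]),s["ee_pos"],s["ft_force"])
E
```

```text
time: 22.15
ee_pos: [0.5114, 0.0238, 0.0125]
eef_rot: [0.906, -0.422, 0.0, 0.0]
ft_force: [1.0, -0.8, -0.2]
width: 0.004
grip_force: 0.5
time: 22.73
ee_pos: [0.4878, 0.0517, 0.0124]
eef_rot: [0.907, -0.422, -0.0, 0.0]
ft_force: [0.2, 0.3, 0.6]
width: 0.0043
grip_force: 0.0
side [ 15  11 137] bgr [56. 54. 49.] mid [33. -2.] mean [34.2 -2.1 23. ]
side [ 21  25 307] bgr [186. 183. 182.] mid [99. -3.] mean [99.2 -2.5 22.7]
[ 0.54883225 -1.80854952] [0.48832711 0.05128654 0.01251643] [ 0.07680649  0.63463152 -0.08519935]
```

```bash
python3 -m crank '{"steps":[[[-0.129,0.153,0],[0,0,0]],[[-0.129,0.153,0],[0,0,0]],[[-0.103,0.122,0],[0,0,0]],[[-0.103,0.122,0],[0,0,0]],[[0,0,0],[0,0,0]]]}'
python3 -m crank '{"steps":[[[-0.04,0.048,0],[0,0,0]],[[-0.04,0.048,0],[0,0,0]],[[0,0,0],[0,0,0]]]}' | grep -E "ee_pos|ft"
python3 - <<'E'
from h import *
pel("pics/s17.png")
s=monitor.read_state();print(w2m(s["ee_pos"]),s["ee_pos"],s["ft_force"])
E
```

```text
time: 23.2
ee_pos: [0.4766, 0.0649, 0.0125]
eef_rot: [0.906, -0.422, 0.0, 0.0]
ft_force: [-0.4, -1.4, 0.4]
width: 0.004
grip_force: 0.4
ee_pos: [0.4749, 0.0668, 0.0125]
ft_force: [-0.7, -1.1, 0.3]
side [ 25  37 460] bgr [110.5 108.5 152. ] mid [92. -1.] mean [94.6 -2.  22.6]
[20.99043167 -1.55422036] [0.47493867 0.06673559 0.01250556] [0.13654174 0.14953699 0.26259925]
```

```bash
for i in 1 2 ; do
python3 -m crank '{"steps":[[[-0.04,0.048,0],[0,0,0]],[[0,0,0],[0,0,0]]]}' | grep -E "ee_pos|ft"; done
```

```text
ee_pos: [0.474, 0.0678, 0.0125]
ft_force: [0.8, -1.0, 0.9]
ee_pos: [0.4733, 0.0687, 0.0126]
ft_force: [1.3, -3.0, -0.4]
```

```bash
python3 -m crank '{"steps":[[[-0.04,0.048,0],[0,0,0]],[[0,0,0],[0,0,0]]]}' | grep -E "ee_pos|ft"
```

```text
ee_pos: [0.4729, 0.069, 0.0128]
ft_force: [4.3, -7.3, 0.1]
```

```bash
python3 -m crank '{"steps":[[[0,0,0],[0,0,0]],[[0.04,-0.048,0],[0,0,0]],[[0.1,-0.12,0],[0,0,0]],[[0,0,0.5],[0,0,0]],[[0,0,0.9],[0,0,0]],[[0,0,1],[0,0,0]],[[0.5,-0.7,1],[0,0,0]],[[0.5,-1,1],[0,0,0]],[[0.2,-1,0.5],[0,0,0]],[[0.2,-1,0],[0,0,0]]]}'
python3 -m crank '{"steps":[[[0,-1,0],[0,0,0]],[[0,-1,0],[0,0,0]],[[0,-1,0],[0,0,0]],[[0,-1,0],[0,0,0]],[[0,-1,0],[0,0,0]],[[0,-1,0],[0,0,0]],[[0,0,0],[0,0,0]]]}'
python3 - <<'E'
from ov import *
c=pel("pics/s18.png");t=pel("pics/t18.png","top")
p=[(132,0),(92,0),(52,0)]
I=cv2.resize(t["pixels"][190:266,215:291],None,fx=5.2,fy=5.2,interpolation=cv2.INTER_CUBIC)
J=cv2.resize(c["pixels"][180:256,260:336],None,fx=5.2,fy=5.2,interpolation=cv2.INTER_CUBIC)
cv2.imwrite("pics/fin.png",np.hstack([I,J]))
E
```

```text
time: 24.83
ee_pos: [0.5125, -0.0269, 0.1378]
eef_rot: [0.907, -0.422, 0.002, -0.002]
ft_force: [-0.4, -0.1, -1.2]
width: 0.0041
grip_force: 0.0
time: 25.42
ee_pos: [0.5094, -0.1815, 0.1354]
eef_rot: [0.905, -0.425, 0.001, 0.001]
ft_force: [0.0, 0.1, 0.5]
width: 0.0043
grip_force: 0.0
side [ 25  36 454] bgr [162.5 159.  167. ] mid [95. -2.] mean [99.6 -2.6 22.7]
top [11 10 73] bgr [117. 116. 109.] mid [47. -3.] mean [47.1 -2.9 22.5]
top [ 13  13 105] bgr [ 95. 110. 187.] mid [94. -3.] mean [93.9 -2.6 22.7]
top [14  7 72] bgr [246.5 248.  245. ] mid [133.   0.] mean [133.4   0.2  22.3]
```

View pics/fin.png

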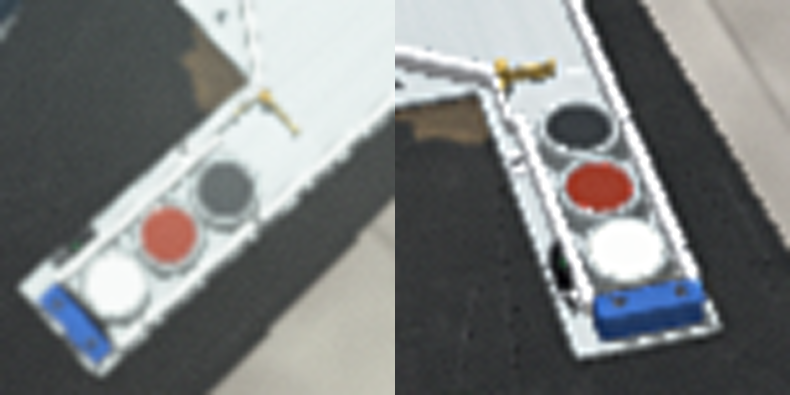

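```bash
python3 -c "
from bench import ticket; print(ticket.close_job())"
```

```text
the job is handed in; nothing more can be done
None
```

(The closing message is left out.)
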